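# Load a block into the bench gauge and clamp it under the dead-weight leaf

### The job

Load the V-block into the bench gauge using fingertips only, grasping and lifting nothing: press the long end of the lift lever down until the spring catch snaps over it and keeps the heavy leaf raised, push the block along its channel fully home against the two stops under the leaf, then press the catch's thumb tail down so that the lever comes free and the leaf settles on the block. Do not touch the leaf or the dial indicator, and leave the things lying round the gauge where they are.

Things in the scene. Friction and masses are not known exactly. Their poses are not given: they have to be found in the camera images.
- fixture: Bench gauge, dark steel base plate 12 mm thick, fixed to the bench. Origin on the bench under the centre of the fully home block; x runs along the channel, away from the robot; y to the lever's side; z up. Plate: x -130 to +125, y -85 to +60 mm; outrigger x -65 to +45 out to y +170. Channel floor z = 12 mm, 38 mm wide about y = 0, between guide rails with tops at z = 22 mm (x -120 to +28).
- flap: Heavy leaf, a 1.5 kg flap across the channel, fixture x 0 to +60, y -60 to +57 mm, 27 mm thick. Origin: its hinge axis (along fixture x, at y -60, z 52 mm; hinge posts x -16 to +76, 63 mm high). Turn about x: 0 resting empty (too low for the block to pass), 0.05 rad level on the block, about 0.22 with the lever caught (block passes with 6 mm or more; top of leaf then under 100 mm). Sinks damped.
- lever (a joint): Lift lever, rad: 0 at rest (long end up), grows as the long end is pressed down; the catch snaps over it at about 0.71 and then keeps it at about 0.69; end of travel 0.77. Freed with the block under the leaf it returns to below 0.2. Moves in the fixture's y-z plane; its short arm's roller lifts the leaf's free edge. 1 to 6 N on its thumb pad press it down; the leaf's weight returns it.
- lever_hinge (a point): Fulcrum axis of the lever (axis along the fixture's x), at fixture x = +20 mm, y = +85 mm, z = 47 mm.
- lever_pad (a point): Centre of the top of the black ribbed thumb pad (26 mm along fixture x, 34 mm along the lever) at the lever's long end, 113 mm from lever_hinge. It goes down on an arc about lever_hinge, from about 109 mm above the bench to 34 mm when caught (26 mm at the end of travel), and up to 20 mm outward (+y). At rest it slopes 0.41 rad, outer end high; caught, 0.29 rad the other way.
- catch (a joint): Spring catch on the robot's side of the lever, rad: 0 at rest (nose over the lever when that is caught), grows as its thumb tail is pressed down; the lever slips free at about 0.15 to 0.2; end of travel 0.32. A spring returns it.
- catch_pad (a point): Centre of the top of the catch's black ribbed thumb tail, 24 x 24 mm, 44 mm above the bench at rest, at fixture x = -38, y = +140 mm (58 mm to the robot's side of the lever). It goes almost straight down, about 10 mm to free the lever, about 19 mm at the end of travel, with 2 to 6 N.
- block: Loose steel V-block, the work: 60 mm long (V groove along the length), 35 wide, 30 high, 0.36 kg. Origin: centre of its underside, 12 mm above the bench. It stands in the channel, length along it, on the robot's side of the leaf, centre 45 to 80 mm short of home. Home, its near end face lies 30 mm to the robot's side of the leaf: push on this face, above the guide rails.
- indicator: Dial indicator, 104 x 57 x 22 mm, lying fixed at the far end of the gauge, face up, stem through the stops. Origin under its middle. Not to be touched.
- ring_gauge_16: Loose setting ring, 42 mm across, 14 mm high, beside the gauge; bystander. Origin at its underside.
- bushing: Loose bronze flanged bushing, 29 mm across, 22 mm high, behind the lever; bystander. Origin at its underside.
- gauge_pin_16: Loose ground gauge pin standing on end, 16 mm across, 60 mm high, behind the lever; bystander. Origin at its underside.
- gear: Loose gear, 49 mm across, 19 mm high, to the left on the bench; bystander. Origin at its underside.
- loupe: Loose black loupe, 37 mm across, 34 mm high, far left on the bench; bystander. Origin at its underside.
- flange: Loose turned flange, 64 mm across, 26 mm high, to the right of the gauge; bystander. Origin at its underside.
- stop_face (a point): Point between the faces of the two stop posts (24 mm high) that end the channel, at fixture x = +30, y = 0, z = 24 mm. The block is home when its far end face touches them. The tip of the dial indicator stands between them, 1.5 mm behind their faces.
Not all that is in view belongs to the job. Leave any blue or pink look-alike of the block alone.

How it is judged:
On the way, in this order (a step that is already met when the one before it is completed fails the run):
1. the lever is pressed down and held there by the catch, the leaf raised, the block still waiting in front (value of joint lever above 0.66 rad and value of joint catch below 0.06 rad and angle between flap's own z axis and vertical above 0.17 rad and x of block in the frame of fixture below -0.03 m and contact force between the arm and anything else below 0.5 N), for 0.3 s.
2. the block is pushed home against the stops while the catch keeps the leaf raised (x of block in the frame of fixture above -0.003 m and value of joint lever above 0.66 rad and angle between flap's own z axis and vertical above 0.17 rad), for 0.2 s.
At the end, for the whole second after the job is handed in: The block lies flat in the channel, home against the stops within 3 mm; the lever has been let go by the catch and is back up (below 0.25 rad), the catch is back at rest, and the leaf lies on the block (tilt 0.03 to 0.075 rad, pressing on it with more than 1.5 N), all at rest (value of joint lever below 0.25 rad and value of joint catch below 0.06 rad and angle between flap's own z axis and vertical between 0.03 and 0.075 rad and contact force between flap and block above 1.5 N and x of block in the frame of fixture above -0.003 m and y of block in the frame of fixture between -0.004 and 0.004 m and height (world z) of block between 0.01 and 0.014 m and angle between block's own z axis and vertical below 0.05 rad and velocity of joint lever below 0.05 rad/s); the robot touches nothing.
It fails at once if the block is lifted or tipped out of its channel (height (world z) of block above 0.019 m or angle between block's own z axis and vertical above 0.25 rad).
It fails at once if the robot touches the leaf (contact force between the arm and flap above 1 N).
It fails at once if the robot touches the dial indicator (contact force between the arm and indicator above 1 N).
It fails at once if a thing lying round the gauge is moved more than 15 mm (distance of any of ring_gauge_16, bushing, gauge_pin_16, gear, loupe, flange from where it was at the start of the episode above 0.015 m).
It also fails if it takes over 56 s, if anything falls off the work surface, if the arm or the gripper's body presses on something with over 40 N, if the wrist force passes 120 N, or if a joint passes its speed limit or range.

### The arm

A 6-joint arm with a two-finger parallel gripper is mounted at the origin on a cart in front of the work surface, level with it; the furniture and walls round the work are solid. World frame = base frame: x ahead of the robot, y to its left, z up, the work surface at z = 0. Lengths are in m, angles in rad, forces in N, time in s.
With the tool pointing down it reaches from about 0.35 to 0.925 m from the base axis. Payload 6.4 kg.
Tool frame: the origin (TCP) lies between the finger pads; the fingertips stand 25 mm ahead of it and the grasp point (between the pads) lies 6 mm ahead of it; z points along the fingers, y is the line along which they close (so a half turn about z gives the same grasp; the last joint's range is limited). The gripper opens to 94 mm and grips with 3 to 60 N. Pads are 16 mm wide; open, the fingers measure 119 mm over their backs; the gripper's body (75 mm by 177 mm) begins 78 mm behind the grasp point.
Start: joints at [1.016, 0.245, 1.558, -0, 1.339, -0.174], TCP at [0.242, 0.603, 0.23] pointing down, gripper open.
Joint ranges: [-3.13, 3.13], [-1.02, 2.26], [0.13, 2.54], [-0.95, 4.09], [0.21, 2.88], [-2.74, 2.74]. Speed limits (rad/s): [2.57, 2.57, 3.14, 3.14, 3.14, 3.14].

### API

Orientations are given as a unit quaternion [w, x, y, z].
In Python, from plant import arm gives the robot as it stands.
- The arm moves only by the tool apply_moves, never from a script. Its argument "increments" is a list of rows, each a list of 7 numbers: the shift along the tool's x, y, z in cm, then the turn, a rotation vector about the tool's x, y, z in degrees, then the gripper's target within -1 to 1 (shut at 1, half-way at 0, fully open at -1). A call has 1 to 12 rows; each row shifts and turns the commanded pose from where the row before left it, along the tool's axes as they then stand; what a row does not reach is not made up. A row lasts 1/12 s, in which the tool goes at most 41.7 mm and 7.16 degrees, less where a joint would pass 70% of its speed; a pose out of reach is approached as far as the arm can. A call is refused whole if a number of a shift passes 4.17 or a number of a turn 7.16, either way. A call with a gripper value outside its range is refused whole. The fingers move at their own pace and stop on an object; "newtons" is the grip in N (left out, the last holds). Time passes only in rows, so rows that do not move let the fingers close. It gives the time, the measured TCP pose, the force, the opening and the grip force at its end, in the units of the state.
- arm.get_obs(): the state, without advancing time (a new reading comes with each control period).
- arm.grab_frame(name): name is "side" or "top" or "wrist"; returns a dict with "img" (384x512x3 uint8, red, green, blue), "depth" (384x512 float32, m along the optical axis (not along the pixel's ray), 0 where there is no reading), "fov_y" (degrees; the focal length in pixels is half the picture's height over the tangent of half this angle, whatever the lens; pixels are square), "cx", "cy" (the principal point, pixels), "k1" (the pictures are not rectified: a ray, as slopes to the right and down, at radius r is drawn at 1 + k1 r^2 times it, then the intrinsics apply), "extrinsics" (4x4, takes a point from world to camera coordinates). Camera axes: x right, y down, z forward; pixel columns grow to the right and rows downward; lengths in m; the calibration is good to about 2 mm. A picture is of the moment at which its call begins.
- arm.sign_off(): hands the job in; it is judged then, once.
Trained networks look in a picture, given as the dict that the camera call returned (one of the last four; its "shot" number tells which), for a name from the list of things; names that differ only in an ending like _2 or _b are one class to them, and where a whole thing is asked for, a point or a joint stands for the part that bears it (a point fixed in the world has none). Each returns a list of dicts, best first, with "confidence" (0 to 1); they miss things now and then, are a little off and sometimes report something else, mostly with a low value. They report only what shows in the picture. A call takes as long as a camera call. They do not tell look-alikes from the thing itself.
- arm.recognise(target, picture): "extent" ([left, top, width, height] in pixels, round what is visible of it).
The state is a dict: "t": time; "qpos": joint angles; "joint_velocities": joint speeds; "joint_efforts": joint torques, N m; "position": TCP position; "tool_rot": TCP orientation; "contact_force": force on the tool from outside, world axes, zero at the start; "moment": the same for the moment, N m; "finger_gap": finger opening in m; "grip_force": force on a finger pad.
Only numpy, scipy, OpenCV 4.12 (cv2) and the standard library are available. Lean on these libraries where they do the work, as an engineer would, in place of code of your own. Each camera call takes 0.05 s, during which the arm holds its last target. There are 200 camera calls.

## Working session

There is one attempt and no reset: what is moved stays moved. The work goes in short steps, Python scripts to look and compute and a tool call to move; the robot and the scene stay as the last step left them, time stands still between calls to the robot, and variables do not carry over. Pictures are saved under pics/ and viewed, at most 10 in all, crops included, and the job is handed in when it is done.

Besides the shell and the picture viewer there is one more tool, called after ">>>" in YAML: its name, and indented under it one key for each argument. apply_moves: Moves the arm, as the interface text tells. Its arguments: {"type":"object","properties":{"increments":{"type":"array"},"newtons":{"type":"number"}},"required":["increments"]}

```bash
ls; mkdir -p pics
cat > h.py <<'E'
import numpy as np, cv2
from plant import arm
def K(f):
    h=f["img"].shape[0]; F=h/2/np.tan(np.radians(f["fov_y"])/2)
    return np.array([[F,0,f["cx"]],[0,F,f["cy"]],[0,0,1]])
def dist(f): return np.array([f["k1"],0,0,0,0.])
def px2w(f,u,v,d=None,z=None):
    n=cv2.undistortPoints(np.array([[[u,v]]],float),K(f),dist(f))[0,0]
    E=np.array(f["extrinsics"]); R=E[:3,:3]; t=E[:3,3]
    c=-R.T@t; r=R.T@np.array([n[0],n[1],1])
    if z is not None: return c+r*(z-c[2])/r[2]
    if d is None: d=np.median(f["depth"][int(v)-1:int(v)+2,int(u)-1:int(u)+2])
    return c+r*d
def w2px(f,P):
    E=np.array(f["extrinsics"]); return cv2.projectPoints(np.array(P,float).reshape(-1,3),cv2.Rodrigues(E[:3,:3])[0],E[:3,3],K(f),dist(f))[0][:,0]
def save(f,name): cv2.imwrite("pics/"+name,f["img"][:,:,::-1])
E
python3 - <<'E'
from h import *
np.set_printoptions(precision=4,suppress=True)
import pickle
names=["fixture","flap","lever","lever_pad","catch","catch_pad","block","indicator","stop_face","lever_hinge","ring_gauge_16","gauge_pin_16","bushing","flange","gear","loupe"]
ims=[]
for c in ["top","side"]:
    f=arm.grab_frame(c); pickle.dump(f,open(c+".pkl","wb")); ims.append(f["img"])
    print(c,f["fov_y"],f["k1"])
    for n in names:
        for d in arm.recognise(n,f)[:2]:
            x,y,w,h=d["extent"]; u,v=x+w/2,y+h/2
            print(n,np.round(d["extent"],1),round(d["confidence"],2),px2w(f,u,v))
    save(f,c+".png")
print(arm.get_obs())
E
```

```text
pics
top 47.21404878763718 -0.011789719948892002
fixture [182.3 157.1 106.5  85.3] 0.72 [0.5803 0.1131 0.0125]
flap [231.2 170.7  50.4  30.2] 0.68 [0.6108 0.0515 0.0629]
flap [213.7 156.3   9.2  11.9] 0.54 [0.6946 0.162  0.0027]
lever [181.9 185.5  49.1   8.5] 0.67 [0.6018 0.1889 0.0771]
lever_pad [183.  186.6  48.1   6.9] 0.65 [0.601  0.1874 0.0764]
catch [182.9 186.9  51.6  12.1] 0.25 [0.5934 0.1834 0.0727]
catch_pad [201.9 193.4  11.7  24.6] 0.71 [0.5628 0.1911 0.034 ]
catch_pad [141.3 219.4  13.   19.3] 0.57 [0.5029 0.365  0.0189]
block [370.8 146.7  25.5  28. ] 0.83 [ 0.6791 -0.3171  0.0245]
block [303.7 178.2  13.8  21.3] 0.71 [ 0.6036 -0.1031  0.0237]
stop_face [183.1 151.  103.4  92.6] 0.72 [0.5875 0.1151 0.0128]
stop_face [183.4 188.2  44.6   6.4] 0.54 [0.597  0.1908 0.0787]
lever_hinge [184.  150.7 103.3  90.6] 0.62 [0.5911 0.1126 0.0133]
lever_hinge [182.6 188.1  49.8   4.7] 0.25 [0.5999 0.1862 0.0763]
ring_gauge_16 [214.5 224.9  18.3  13.6] 0.47 [0.4894 0.1493 0.0112]
gauge_pin_16 [189.8 160.    9.4   8.3] 0.57 [0.6785 0.2238 0.0596]
bushing [217.  159.5   6.1   8.6] 0.49
[... 1231 characters left out ...]
38]
ring_gauge_16 [196.  190.4  12.4  11.2] 0.66 [0.4806 0.171  0.0081]
bushing [255.6 171.2  10.1  11.6] 0.37 [0.6852 0.1593 0.0207]
flange [287.4 260.   24.8  17.6] 0.74 [ 0.6139 -0.226   0.0272]
{'t': 1.7, 'qpos': array([ 1.0159,  0.2451,  1.5578,  0.    ,  1.3387, -0.1741]), 'joint_velocities': array([-0.0002, -0.0001,  0.0003, -0.0027, -0.0003, -0.0024]), 'joint_efforts': array([  0.0017, -41.5816, -31.4873,   0.0686,   0.0289,  -0.    ]), 'position': array([0.2416, 0.6035, 0.2304]), 'tool_rot': array([-0.    ,  0.1893,  0.9819,  0.    ]), 'contact_force': array([-0.9086,  0.5372, -0.5668]), 'moment': array([0.0842, 0.0269, 0.0452]), 'grip_force': 0.0, 'finger_gap': 0.09434864742188992}
```

Run:
```python
import cv2
t=cv2.imread("pics/top.png")[135:255,120:320]; s=cv2.imread("pics/side.png")[130:260,150:330]
cv2.imwrite("pics/t1.png",cv2.resize(t,None,fx=4,fy=4,interpolation=cv2.INTER_CUBIC))
cv2.imwrite("pics/s1.png",cv2.resize(s,None,fx=4,fy=4,interpolation=cv2.INTER_CUBIC))
```

```text
(no output)
```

View pics/t1.png

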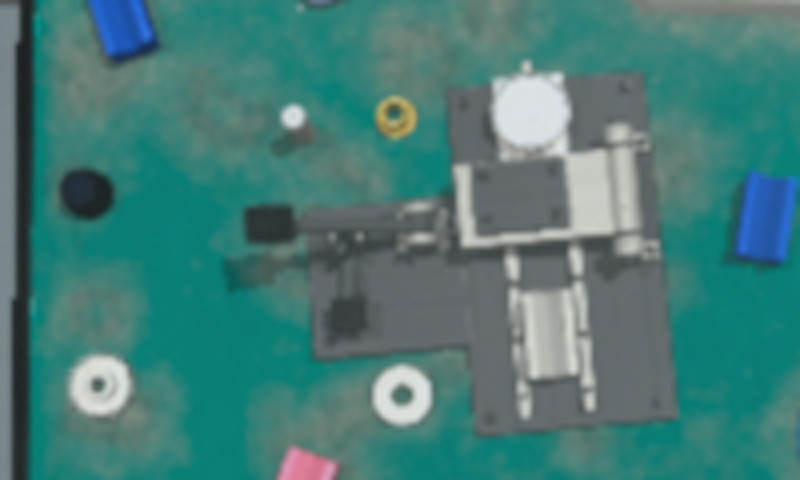

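View pics/s1.png

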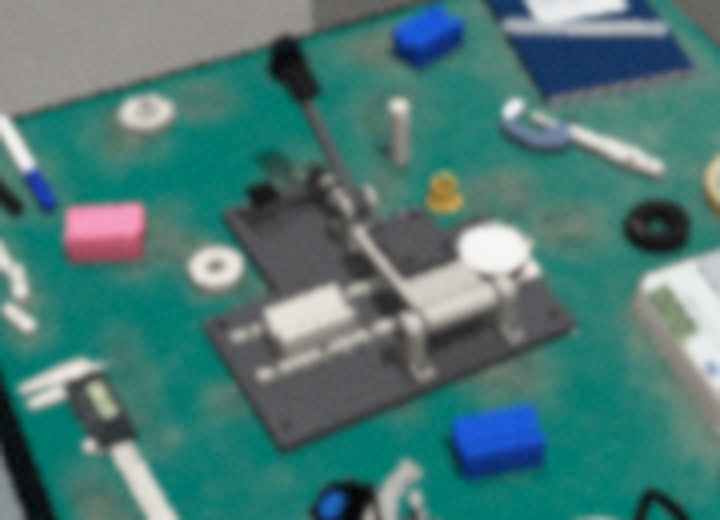

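The top crop shows the plate corners at about (475,435), (678,418), (643,72) and (447,90). The outrigger corner is at (316,357), the lever pad at (270,223), the catch pad at (347,317), and the real (silver) block at (548,335). The side crop agrees with this. I'll fit the fixture pose from the corners.

```bash
cat > fit.py <<'E'
from h import *
def fit(F,W):
    F=np.array(F);W=np.array(W)[:,:2]; a=F-F.mean(0); b=W-W.mean(0)
    th=np.arctan2((a[:,0]*b[:,1]-a[:,1]*b[:,0]).sum(),(a*b).sum()); R=np.array([[np.cos(th),-np.sin(th)],[np.sin(th),np.cos(th)]])
    t=W.mean(0)-R@F.mean(0); return th,R,t,W-(F@R.T+t)
E
python3 - <<'E'
from fit import *
import pickle
np.set_printoptions(precision=4,suppress=True)
f=pickle.load(open("top.pkl","rb"))
C=[(475,435),(678,418),(643,72),(447,90),(316,357),(467,347)]
F=[(-.13,.06),(-.13,-.085),(.125,-.085),(.125,.06),(-.065,.17),(-.065,.06)]
g=lambda u,v,z:px2w(f,120+(u+.5)/4-.5,135+(v+.5)/4-.5,z=z)
th,R,t,res=fit(F,[g(u,v,.012) for u,v in C])
print(th,t,res)
for n,p,z in [("leverpad",(270,223),.109),("catch",(347,317),.044),("block",(548,335),.042),("ring",(402,395),.014),("pin",(293,117),.06),("bush",(396,117),.02),("gear",(100,386),.019)]:
    w=g(*p,z); print(n,w,"fix",R.T@(w[:2]-t))
E
```

```text
0.0570565860791319 [0.5869 0.0556] [[ 0.0013 -0.0002]
 [ 0.0007 -0.0001]
 [-0.0011  0.0009]
 [-0.0017 -0.0001]
 [ 0.0016 -0.001 ]
 [-0.0008  0.0004]]
leverpad [0.5966 0.2368 0.109 ] fix [0.02   0.1804]
catch [0.5387 0.1941 0.044 ] fix [-0.0403  0.141 ]
block [0.522  0.0537 0.042 ] fix [-0.065   0.0018]
ring [0.4848 0.1592 0.014 ] fix [-0.0961  0.1093]
pin [0.6794 0.2283 0.06  ] fix [0.1022 0.1672]
bush [0.6859 0.1595 0.02  ] fix [0.1047 0.0981]
gear [0.4972 0.374  0.019 ] fix [-0.0714  0.323 ]
```

>>> apply_moves:
  increments:
    - [0,0,0,0,0,-6.3,1]
    - [0,0,0,0,0,-6.3,1]
    - [0,0,0,0,0,-6.3,1]
    - [0,0,0,0,0,-6.2,1]
    - [-2.2,-2.6,0.2,0,0,0,1]
    - [-2.2,-2.6,0.2,0,0,0,1]
    - [-2.2,-2.6,0.2,0,0,0,1]
    - [-2.2,-2.6,0.2,0,0,0,1]
    - [-2.2,-2.6,0.2,0,0,0,1]
    - [-2.2,-2.6,0.2,0,0,0,1]
    - [-2.2,-2.6,0.2,0,0,0,1]
    - [-2.2,-2.6,0.2,0,0,0,1]
  newtons: 20

```text
t: 2.7
position: [0.4301, 0.4046, 0.2146]
tool_rot: [0.0, -0.029, 1.0, 0.0]
contact_force: [-0.1, 0.4, 0.8]
finger_gap: 0.0174
grip_force: 0.0
```

>>> apply_moves:
  increments:
    - [-2.2,-2.5,0.4,0,0,0,1]
    - [-2.2,-2.5,0.4,0,0,0,1]
    - [-2.2,-2.5,0.4,0,0,0,1]
    - [-2.2,-2.5,0.4,0,0,0,1]
    - [-2.2,-2.5,0.4,0,0,0,1]
    - [-2.2,-2.5,0.4,0,0,0,1]
    - [-1.2,-1.4,0.3,0,0,0,1]
    - [0,0,0,0,0,0,1]
    - [0,0,0,0,0,0,1]
    - [0,0,0,0,0,0,1]

```text
t: 3.53
position: [0.5818, 0.251, 0.1875]
tool_rot: [-0.0, -0.029, 1.0, 0.0]
contact_force: [0.5, 0.2, -1.0]
finger_gap: 0.0007
grip_force: 0.0
```

```bash
cat >> fit.py <<'E'
TH=0.0570; T=np.array([.5869,.0556]); RR=np.array([[np.cos(TH),-np.sin(TH)],[np.sin(TH),np.cos(TH)]])
def tofix(w): return np.r_[RR.T@(np.array(w)[:2]-T),w[2]]
def tow(p): return np.r_[RR@np.array(p)[:2]+T,p[2]]
def tip():
    o=arm.get_obs(); return tofix(o["position"])-[0,0,.025],np.round(o["contact_force"],1),o["t"]
E
python3 - <<'E'
from fit import *
np.set_printoptions(precision=4,suppress=True)
print(tip()); f=arm.grab_frame("wrist"); save(f,"w1.png")
print(w2px(f,[tow(p) for p in [(.02,.1795,.109),(-.038,.14,.044),(.0,.057,.075),(-.095,0,.027)]]))
E
```

```text
(array([0.006 , 0.1954, 0.1625]), array([ 0.5,  0.2, -1. ]), 3.5333)
[[241.4563 219.4014]
 [208.2475 147.8094]
 [124.8948 188.5715]
 [ 84.5069  95.4815]]
```

View pics/w1.png

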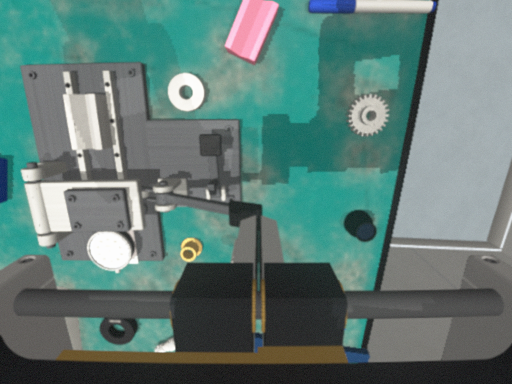

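The view confirms the pose. The lever pad is at about (246,213) against a predicted (241,219), and the catch tail at (210,146) against (208,148).

>>> apply_moves:
  increments:
    - [-1.4,-1.6,0,0,0,0,1]
    - [0,0,2.4,0,0,0,1]
    - [0,0,2.4,0,0,0,1]
    - [0,0.3,0.6,0,0,0,1]
    - [0,0.3,0.6,0,0,0,1]
    - [0,0.3,0.6,0,0,0,1]
    - [0,0.2,0.6,0,0,0,1]
    - [0,0.2,0.6,0,0,0,1]
    - [0,0.2,0.6,0,0,0,1]
    - [0,0.1,0.6,0,0,0,1]
    - [0,0.1,0.6,0,0,0,1]
    - [0,0.1,0.6,0,0,0,1]

```text
t: 4.58
position: [0.5969, 0.254, 0.086]
tool_rot: [0.001, -0.029, 1.0, 0.001]
contact_force: [-0.9, 1.9, 6.3]
finger_gap: 0.0005
grip_force: 3.3
```

Run:
```python
from fit import *
print(tip())
```

```text
(array([0.02129143, 0.19748358, 0.06097993]), array([-0.9,  1.9,  6.3]), 4.5833)
```

>>> apply_moves:
  increments:
    - [0,0.1,0.5,0,0,0,1]
    - [0,0,0.5,0,0,0,1]
    - [0,0,0.5,0,0,0,1]
    - [0,0,0.4,0,0,0,1]
    - [0,0,0.3,0,0,0,1]
    - [0,0,0.2,0,0,0,1]
    - [0,0,0,0,0,0,1]

```text
t: 5.17
position: [0.596, 0.2537, 0.0608]
tool_rot: [-0.0, -0.029, 1.0, -0.0]
contact_force: [0.6, 1.7, 1.6]
finger_gap: 0.0005
grip_force: 0.9
```

Run:
```python
from fit import *
print(tip())
```

```text
(array([0.02035301, 0.19728386, 0.03582422]), array([0.6, 1.7, 1.6]), 5.1667)
```

>>> apply_moves:
  increments:
    - [0,0,0.2,0,0,0,1]
    - [0,0,0.2,0,0,0,1]
    - [0,0,0,0,0,0,1]

```text
t: 5.42
position: [0.5956, 0.2536, 0.0566]
tool_rot: [-0.001, -0.029, 1.0, -0.0]
contact_force: [1.1, -0.0, 1.3]
finger_gap: 0.0002
grip_force: 0.6
```

>>> apply_moves:
  increments:
    - [0,0,-1,0,0,0,1]
    - [0,0,-3,0,0,0,1]
    - [0,0,-4,0,0,0,1]
    - [0,0,-4,0,0,0,1]
    - [3,0,0,0,0,0,1]
    - [3,0,0,0,0,0,1]
    - [3,0,0,0,0,0,1]
    - [3,0,0,0,0,0,1]
    - [0,0,0,0,0,0,1]

```text
t: 6.17
position: [0.4709, 0.247, 0.1762]
tool_rot: [-0.003, -0.029, 1.0, -0.001]
contact_force: [0.0, 0.6, -0.4]
finger_gap: 0.0
grip_force: 0.0
```

Run:
```python
from fit import *
import cv2
print(tip()); f=arm.grab_frame("wrist"); s=arm.grab_frame("side")
print(w2px(f,[tow(p) for p in [(.02,.197,.034),(-.095,0,.042)]]))
S=cv2.resize(s["img"][130:260,170:310],(400,371),interpolation=2)
I=np.hstack([cv2.resize(f["img"],(400,300)),S[:300]]); cv2.imwrite("pics/c2.png",I[:,:,::-1])
```

```text
(array([-0.10488883,  0.19771703,  0.15121529]), array([ 0. ,  0.6, -0.4]), 6.1667)
[[257.76722335 282.22853231]
 [ 84.82060757 197.16504627]]
```

View pics/c2.png

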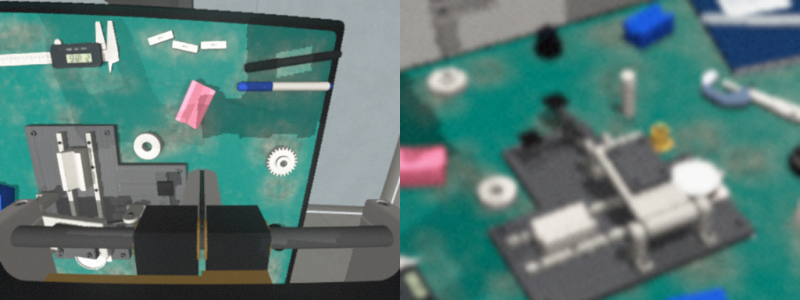

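The side view shows the lever caught low, with its pad at (553,102), and the leaf raised. Next I move behind the block.

>>> apply_moves:
  increments:
    - [0.5,-4,0,0,0,0,1]
    - [0.5,-4,0,0,0,0,1]
    - [0.5,-4,0,0,0,0,1]
    - [0.5,-4,0,0,0,0,1]
    - [0.2,-3.8,0,0,0,0,1]
    - [0,0,3,0,0,0,1]
    - [0,0,3,0,0,0,1]
    - [0,0,3,0,0,0,1]
    - [0,0,2,0,0,0,1]
    - [0,0,1,0,0,0,1]
    - [0,0,0,0,0,0,1]
    - [0,0,0,0,0,0,1]

```text
t: 7.27
position: [0.4668, 0.0481, 0.0581]
tool_rot: [0.0, -0.029, 1.0, -0.0]
contact_force: [-0.2, 0.6, 0.5]
finger_gap: 0.0004
grip_force: 0.0
```

Run:
```python
from fit import *
import cv2
print(tip()); f=arm.grab_frame("wrist"); s=arm.grab_frame("side")
S=cv2.resize(s["img"][150:250,170:290],(480,400),interpolation=2)
cv2.imwrite("pics/c3.png",np.hstack([cv2.resize(f["img"][40:340,150:390],(320,400)),S])[:,:,::-1])
```

```text
(array([-0.12033374, -0.00065328,  0.03306887]), array([-0.2,  0.6,  0.5]), 7.2667)
```

View pics/c3.png

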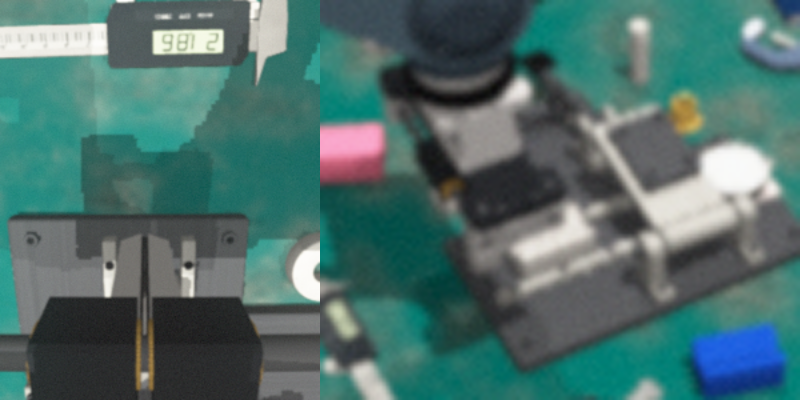

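The fingertips are centred between the rails (split at 146, rail middle 148) and behind the silver block. The lever is still down. I'll lower 5 mm and push.

>>> apply_moves:
  increments:
    - [0,0,0.5,0,0,0,1]
    - [-0.6,0,0,0,0,0,1]
    - [-0.6,0,0,0,0,0,1]
    - [-0.6,0,0,0,0,0,1]
    - [-0.6,0,0,0,0,0,1]
    - [-0.6,0,0,0,0,0,1]
    - [-0.6,0,0,0,0,0,1]
    - [-0.6,0,0,0,0,0,1]
    - [-0.6,0,0,0,0,0,1]
    - [-0.6,0,0,0,0,0,1]
    - [-0.6,0,0,0,0,0,1]
    - [-0.6,0,0,0,0,0,1]

```text
t: 8.37
position: [0.5322, 0.0522, 0.0523]
tool_rot: [-0.0, -0.029, 1.0, 0.0]
contact_force: [-4.2, -0.4, 1.4]
finger_gap: 0.0006
grip_force: 1.8
```

>>> apply_moves:
  increments:
    - [-0.5,0,0,0,0,0,1]
    - [-0.3,0,0,0,0,0,1]
    - [0,0,0,0,0,0,1]

```text
t: 8.62
position: [0.5408, 0.0526, 0.0525]
tool_rot: [0.001, -0.029, 1.0, -0.0]
contact_force: [-0.1, -0.0, 0.2]
finger_gap: 0.0005
grip_force: 0.0
```

Run:
```python
from fit import *
print(tip())
```

```text
(array([-0.04622634, -0.00038038,  0.02752851]), array([-0.1, -0. ,  0.2]), 8.6167)
```

>>> apply_moves:
  increments:
    - [-0.2,0,0,0,0,0,1]
    - [-0.2,0,0,0,0,0,1]
    - [-0.2,0,0,0,0,0,1]
    - [0,0,0,0,0,0,1]

```text
t: 8.95
position: [0.546, 0.053, 0.0525]
tool_rot: [0.0, -0.029, 1.0, 0.0]
contact_force: [-1.8, 0.1, 0.1]
finger_gap: 0.0005
grip_force: 0.9
```

>>> apply_moves:
  increments:
    - [-0.1,0,0,0,0,0,1]
    - [-0.1,0,0,0,0,0,1]
    - [0,0,0,0,0,0,1]

```text
t: 9.2
position: [0.5467, 0.0531, 0.0524]
tool_rot: [-0.001, -0.029, 1.0, -0.0]
contact_force: [-7.0, -1.3, 5.7]
finger_gap: 0.0005
grip_force: 3.5
```

>>> apply_moves:
  increments:
    - [-0.1,0,0,0,0,0,1]
    - [-0.1,0,0,0,0,0,1]
    - [0,0,0,0,0,0,1]

```text
t: 9.45
position: [0.5469, 0.0531, 0.0522]
tool_rot: [-0.004, -0.029, 1.0, -0.0]
contact_force: [-12.7, -2.8, 11.0]
finger_gap: 0.0006
grip_force: 6.8
```

>>> apply_moves:
  increments:
    - [0,0,0,0,0,0,1]
    - [0.5,0,0,0,0,0,1]
    - [2,0,0,0,0,0,1]
    - [2,0,0,0,0,0,1]
    - [0,0,-4,0,0,0,1]
    - [0,0,-4,0,0,0,1]
    - [0,0,-4,0,0,0,1]
    - [3,0,-1,0,0,0,1]
    - [4,0,0,0,0,0,1]
    - [0,0,0,0,0,0,1]

```text
t: 10.28
position: [0.4298, 0.0473, 0.1814]
tool_rot: [-0.0, -0.029, 1.0, 0.0]
contact_force: [-0.8, 0.1, -0.7]
finger_gap: 0.0005
grip_force: 0.0
```

Run:
```python
from fit import *
import cv2
print(tip()); f=arm.grab_frame("top"); s=arm.grab_frame("side")
# outline of block top if home
q=[tow(p) for p in [(-.03,.0175,.042),(-.03,-.0175,.042)]]
S=cv2.resize(s["img"][150:250,170:290],(480,400),interpolation=2); Tm=cv2.resize(f["img"][160:250,200:272],(320,400),interpolation=2)
print((w2px(f,q)-[200,160])*[320/72,400/90],(w2px(s,q)-[170,150])*4+[320,0])
cv2.imwrite("pics/c4.png",np.hstack([Tm,S])[:,:,::-1])
```

```text
(array([-0.15729034,  0.00066886,  0.15642928]), array([-0.8,  0.1, -0.7]), 10.2833)
[[222.16160912 206.66670882]
 [277.31801759 201.8517069 ]] [[581.35954499 203.62299775]
 [602.13996241 232.12684542]]
```

View pics/c4.png

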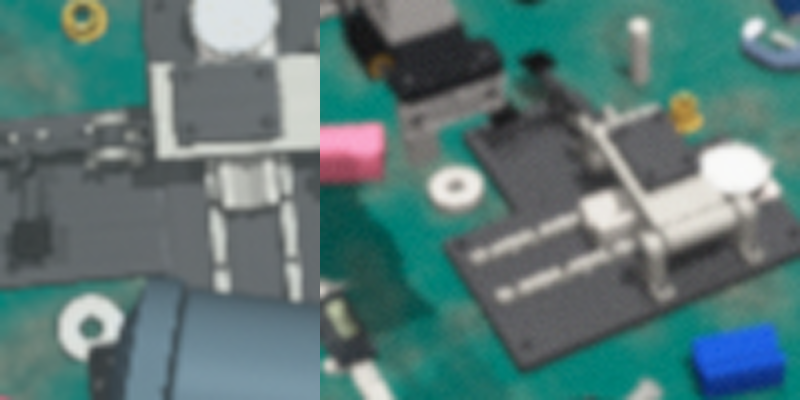

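The block's near edge is at (222–275, ~207), as predicted for home. The lever is still caught. Next is the catch tail.

>>> apply_moves:
  increments:
    - [-2.3,2.8,0,0,0,0,1]
    - [-2.3,2.8,0,0,0,0,1]
    - [-2.3,2.8,0,0,0,0,1]
    - [-2.3,2.8,0,0,0,0,1]
    - [-2.3,2.7,0,0,0,0,1]
    - [0,0,2.5,0,0,0,1]
    - [0,0,2.5,0,0,0,1]
    - [0,0,2.5,0,0,0,1]
    - [0,0,2,0,0,0,1]
    - [0,0,0,0,0,0,1]
    - [0,0,0,0,0,0,1]

```text
t: 11.3
position: [0.5422, 0.1921, 0.0862]
tool_rot: [-0.001, -0.029, 1.0, -0.0]
contact_force: [0.4, -0.3, -0.5]
finger_gap: 0.0005
grip_force: 0.0
```

Run:
```python
from fit import *
print(tip())
```

```text
(array([-0.03688937,  0.13882483,  0.061244  ]), array([ 0.4, -0.3, -0.5]), 11.3)
```

>>> apply_moves:
  increments:
    - [0.3,0,1,0,0,0,1]
    - [0,0,0.6,0,0,0,1]
    - [0,0,0.4,0,0,0,1]
    - [0,0,0.4,0,0,0,1]
    - [0,0,0.4,0,0,0,1]
    - [0,0,0.3,0,0,0,1]
    - [0,0,0,0,0,0,1]

```text
t: 11.88
position: [0.5384, 0.1918, 0.056]
tool_rot: [-0.0, -0.029, 1.0, 0.0]
contact_force: [-2.6, 0.3, 2.0]
finger_gap: 0.0004
grip_force: 1.6
```

>>> apply_moves:
  increments:
    - [0,0,0.2,0,0,0,1]
    - [0,0,0.1,0,0,0,1]
    - [0,0,0,0,0,0,1]
    - [0,0,0,0,0,0,1]
    - [0,0,0,0,0,0,1]
    - [0,0,0,0,0,0,1]

```text
t: 12.38
position: [0.5388, 0.1918, 0.0537]
tool_rot: [0.0, -0.029, 1.0, 0.0]
contact_force: [-2.4, -0.7, 3.8]
finger_gap: 0.0005
grip_force: 1.4
```

Run:
```python
from fit import *
print(tip())
s=arm.grab_frame("side"); print([(d["confidence"],d["extent"]) for d in arm.recognise("lever_pad",s)])
print(w2px(s,[tow((.02,.1795,.109)),tow((.02,.197,.034))]))
```

```text
(array([-0.04022803,  0.13872967,  0.02866268]), array([-2.4, -0.7,  3.8]), 12.3833)
[(0.65, [221.9, 149.4, 18.1, 30.2])]
[[225.95309539 150.48161534]
 [224.99881534 165.25108376]]
```

Network says the pad is up (top at 149). I'll wait a moment, release, retreat and check.

>>> apply_moves:
  increments:
    - [0,0,0,0,0,0,1]
    - [0,0,0,0,0,0,1]
    - [0,0,0,0,0,0,1]
    - [0,0,0,0,0,0,1]
    - [0,0,-2,0,0,0,1]
    - [0,0,-4,0,0,0,1]
    - [0,0,-4,0,0,0,1]
    - [2,0,-4,0,0,0,1]
    - [4,0,0,0,0,0,1]
    - [4,0,0,0,0,0,1]
    - [4,0,0,0,0,0,1]
    - [0,0,0,0,0,0,1]

```text
t: 13.48
position: [0.3933, 0.1835, 0.188]
tool_rot: [-0.002, -0.029, 1.0, -0.0]
contact_force: [0.1, -0.4, -0.1]
finger_gap: 0.0003
grip_force: 0.0
```

Run:
```python
from fit import *
import cv2
print(tip()); f=arm.grab_frame("top"); s=arm.grab_frame("side")
S=cv2.resize(s["img"][140:240,180:300],(480,400),interpolation=2); Tm=cv2.resize(f["img"][160:250,180:252],(320,400),interpolation=2)
q=[tow(p) for p in [(-.03,.0175,.042),(-.03,-.0175,.042),(.02,.1795,.109)]]
print((w2px(f,q)-[180,160])*[320/72,400/90],(w2px(s,q)-[180,140])*4+[320,0])
cv2.imwrite("pics/c5.png",np.hstack([Tm,S])[:,:,::-1])
# leaf top heights along fixture y from the top camera depth
for y in (-.03,0,.03,.05):
    u,v=w2px(f,tow((.01,y,.08)))[0]; print(y,tofix(px2w(f,u,v)))
```

```text
(array([-0.1860111 ,  0.13876384,  0.16297053]), array([ 0.1, -0.4, -0.1]), 13.4833)
[[311.05049801 206.66670882]
 [366.20690648 201.8517069 ]
 [ 33.12000926 134.89090728]] [[541.35954499 243.62299775]
 [562.13996241 272.12684542]
 [503.81238158  41.92646135]]
-0.03 [ 0.01316212 -0.03046933  0.0598082 ]
0 [1.18399681e-02 2.35833763e-05 6.82508321e-02]
0.03 [0.01150544 0.03026203 0.07038699]
0.05 [0.01360612 0.0510153  0.05697303]
```

View pics/c5.png

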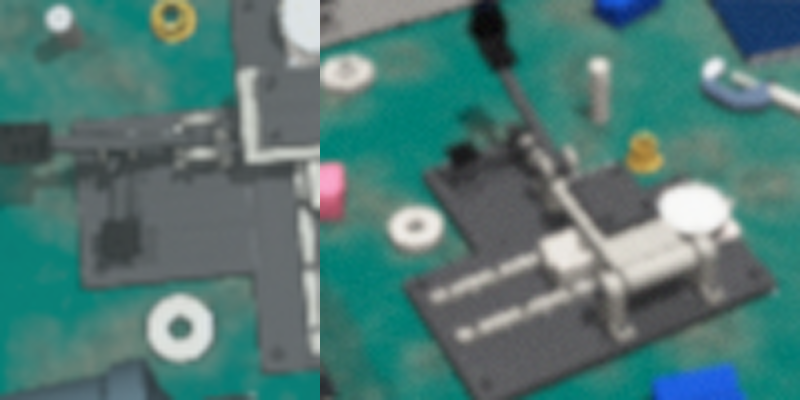

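The lever is up, with its pad at (488,25), the catch is back at rest, and the leaf lies on the home block. I'll let it settle, then hand in.

>>> apply_moves:
  increments:
    - [0,0,0,0,0,0,1]
    - [0,0,0,0,0,0,1]
    - [0,0,0,0,0,0,1]
    - [0,0,0,0,0,0,1]
    - [0,0,0,0,0,0,1]
    - [0,0,0,0,0,0,1]
    - [0,0,0,0,0,0,1]
    - [0,0,0,0,0,0,1]
    - [0,0,0,0,0,0,1]
    - [0,0,0,0,0,0,1]
    - [0,0,0,0,0,0,1]
    - [0,0,0,0,0,0,1]

```text
t: 14.58
position: [0.4002, 0.1838, 0.1908]
tool_rot: [0.0, -0.029, 1.0, 0.0]
contact_force: [0.2, -0.1, -0.5]
finger_gap: 0.0005
grip_force: 0.0
```

```bash
python3 -c "
from plant import arm; print(arm.sign_off())"
```

```text
the job is handed in; nothing more can be done
None
```

I handed the job in at about 14.6 s; the last pictures show the lever back up, the catch at rest and the leaf down on the block, which stalled firmly against the stops (home to within about 2 mm by camera), but the hand-in returned no verdict.

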